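# Put the goldsmith's bench in order

## Robot

A 7-joint arm with a two-finger parallel gripper is mounted at the origin on the work surface. World frame = base frame: x ahead of the robot, y to its left, z up, the work surface at z = 0. Lengths are in m, angles in rad, forces in N, time in s.
With the tool pointing down it reaches from about 0.425 to 0.875 m from the base axis. Payload 8.4 kg.
Tool frame: the origin (TCP) lies at the very end of the fingers, on their centre line; the grasp point (between the pads) lies 19 mm behind it; z points along the fingers, y is the line along which they close (so a half turn about z gives the same grasp; the last joint's range is limited). The gripper opens to 85 mm and grips with 20 to 120 N. Pads are 22 mm wide; open, the fingers measure 114 mm over their backs; the gripper's body (76 mm by 85 mm) begins 54 mm behind the grasp point. The pads swing forward as they close: fully open they stand 13 mm farther back than shut.
Start: joints at [1.032, 0.333, 0.04, 1.465, -0.013, 1.343, -0.059], TCP at [0.277, -0.588, 0.231] pointing down, gripper open.
Joint ranges: [-2.58, 2.58], [-0.38, 2.09], [-1.3, 1.39], [0.25, 2.4], [-1.5, 4.64], [0.08, 2.09], [-2.65, 2.65]. Speed limits (rad/s): [2.22, 2.22, 2.79, 2.79, 3.14, 3.14, 3.14].

## Interface

Orientations are given as a unit quaternion [w, x, y, z].
In Python, from rig import r gives the robot as it stands.
- The arm moves only by the shell command python3 -m crank 'ROWS' [FORCE]. ROWS is a JSON object whose one key "motion" holds a list of rows, each an object with "offset": the shift along the tool's x, y, z in cm, a list of three; "roll": the turn about the tool's z in degrees; "gripper": the opening, from 0 (shut) to 1 (fully open). A call has 1 to 20 rows; each row shifts and turns the commanded pose from where the row before left it, along the tool's axes as they then stand; what a row does not reach is not made up. A row lasts 1/10 s, in which the tool goes at most 50 mm and 8.59 degrees, less where a joint would pass 70% of its speed; a pose out of reach is approached as far as the arm can. A call with a gripper value outside its range is refused whole. The fingers move at their own pace and stop on an object; FORCE is the grip in N (left out, the last holds). Time passes only in rows, so rows that do not move let the fingers close. It gives the time, the measured TCP pose, the force, the opening and the grip force at its end, in the units of the state.
- r.get_obs(): the state, without advancing time (a new reading comes with each control period).
- r.capture(name): name is "scene" or "top"; returns a dict with "frame" (480x640x3 uint8, blue, green, red), "z_map" (480x640 float32, m along the optical axis (not along the pixel's ray), 0 where there is no reading), "mtx" (3x3 intrinsics, pixels), "R" (3x3) and "t" (3): a world point X has camera coordinates R X + t. Camera axes: x right, y down, z forward; pixel columns grow to the right and rows downward; lengths in m; the calibration is good to about 2 mm. A picture is of the moment at which its call begins.
- r.hand_in(): hands the job in; it is judged then, once.
The state is a dict: "time_s": time; "qpos": joint angles; "dq": joint speeds; "effort": joint torques, N m; "tcp_pos": TCP position; "orientation": TCP orientation; "force": force on the tool from outside, world axes, zero at the start; "moment": the same for the moment, N m; "grip_width": finger opening in m; "grasp_force": force on a finger pad.
Only numpy, scipy, OpenCV 4.12 (cv2) and the standard library are available. Lean on these libraries where they do the work, as an engineer would, in place of code of your own. Each camera call takes 0.05 s, during which the arm holds its last target. There are 200 camera calls.

## Task

Tidy the jewellery bench: stand the dropper bottle inside the orange circle, the steel doming block inside the white square with its sides square to it, and the pot of rings inside the blue circle. Once the pot stands there, close it with the other pot, mouth-down and centred so the two lips lie flat on one another. Keep the bottle, the pot of rings and the cover upright all the way, and leave the white dish, the red polish bar and the tweezers where they are.

Things in the scene. Friction and masses are not known exactly. Their poses are not given: they have to be found in the camera images.
- pot: Steel pot standing mouth-up, blue band round it, three gold and copper rings lying in it (fixed in it). Height 42 mm, body diameter 50 mm, with a flat lip round the mouth: outer diameter 62 mm, inner 44 mm, 6 mm thick (from 36 to 42 mm up); about 0.16 kg. Take it across the lip from above. Origin: centre of its underside, z up.
- cover: The same kind of steel pot, empty, lying mouth-down: blue closed end on top, lip on the bench. Height 42 mm; lip diameter 62 mm from 0 to 6 mm up, body diameter 50 mm from 6 to 42 mm up; about 0.16 kg. Take it round the body, above the lip. Origin: centre of its mouth, on the underside, z up.
- bottle: Amber glass dropper bottle, upright: body diameter 36 mm up to 43 mm, white cap of diameter 22 mm from 50 to 62 mm, black rubber bulb up to 75 mm; about 0.09 kg. Origin: centre of its underside, z up.
- block: Steel doming block, a 40 mm cube with dark round hollows; about 0.5 kg. Origin: centre of its underside, z up, x and y square to its sides.
- pot_pad: Place of the pot of rings: fixed white round pad, diameter 92 mm, 3 mm thick, with a blue circle of inner diameter 70 mm. Origin: centre of its underside, on the bench (z up); its top is 3 mm higher.
- bottle_pad: Place of the bottle: fixed black round pad, diameter 74 mm, 3 mm thick, with an orange circle of inner diameter 56 mm. Origin: centre of its underside, on the bench (z up); its top is 3 mm higher.
- block_pad: Place of the doming block: fixed green square pad, 84 mm, 3 mm thick, with a white square outline of inner width 60 mm. Origin: centre of its underside, on the bench (z up); its top is 3 mm higher; x and y along its sides.
- dish: Bystander: small loose white porcelain dish, diameter 42 mm, 14 mm high. Origin: centre of its underside.
- rouge: Bystander: loose red bar of polish, 44 x 26 x 22 mm (x, y, z). Origin: centre of its underside.
- tweezers: Bystander: loose steel tweezers, 136 mm long, 16 mm wide, 6 mm high, lying on the far side of the bench. Origin: near the middle of their length, on the underside.
Things that resemble listed ones, but are neither listed nor needed, are in the scene too. Several things look just like the bottle: the one meant starts nearest to the robot's base. Leave any purple look-alike of the block alone.

How it is judged:
By the outcome, as a careful person would: the job done as asked, in the order asked, and still so for the second after the job is handed in, with the robot touching nothing.
It also fails if it takes over 99 s, if anything falls off the work surface, if the arm or the gripper's body presses on something with over 40 N, if the wrist force passes 120 N, or if a joint passes its speed limit or range.

## Working session

There is one attempt and no reset: what is moved stays moved. The work goes in short steps, Python scripts to look and compute and a shell command to move; the robot and the scene stay as the last step left them, time stands still between calls to the robot, and variables do not carry over. Pictures are saved under pics/ and viewed, at most 14 in all, crops included, and the job is handed in when it is done.

```bash
ls; mkdir -p pics
python3 - <<'E'
from rig import r
import cv2,numpy as np
for n in("scene","top"):
    c=r.capture(n); cv2.imwrite(f"pics/{n}0.png",c["frame"]); np.savez(f"{n}0.npz",**c)
    print(n,c["mtx"].tolist(),c["R"].round(3).tolist(),(-c["R"].T@c["t"]).round(3))
print(r.get_obs())
E
```

```text
pics
scene [[456.2292598508656, 0.0, 325.27140526207086], [0.0, 456.2292598508656, 236.01854174432836], [0.0, 0.0, 1.0]] [[0.91, 0.414, -0.004], [0.327, -0.725, -0.606], [-0.254, 0.55, -0.796]] [ 0.808 -0.499  0.755]
top [[463.11399074644214, 0.0, 313.48075920051843], [0.0, 463.11399074644214, 238.37746713335056], [0.0, 0.0, 1.0]] [[0.015, -1.0, -0.003], [-0.98, -0.014, -0.199], [0.199, 0.006, -0.98]] [ 0.391 -0.03   0.875]
{'time_s': 0.1, 'qpos': array([ 1.03180156,  0.33384848,  0.03986969,  1.46613934, -0.0133816 ,
        1.34330582, -0.05846397]), 'dq': array([-6.13721371e-05, -5.13758966e-04,  1.08924585e-03, -1.67216105e-03,
        4.67387250e-04, -6.58605246e-04,  3.91374706e-04]), 'effort': array([ 4.54113091e-03, -6.60016036e+01,  1.37068693e+00, -4.06471932e+01,
        1.70442666e-02,  8.97503021e-03,  3.88938417e-05]), 'tcp_pos': array([ 0.27654676, -0.58780056,  0.23052613]), 'orientation': array([-6.85921360e-04,  9.75916470e-01,  2.18143365e-01, -2.11118122e-04]), 'force': array([-0.18210808,  0.08876292, -0.34419628]), 'moment': array([-0.04223821,  0.00351905,  0.04234369]), 'grasp_force': 0.0, 'grip_width': 0.08545990716816118}
```

View pics/top0.png

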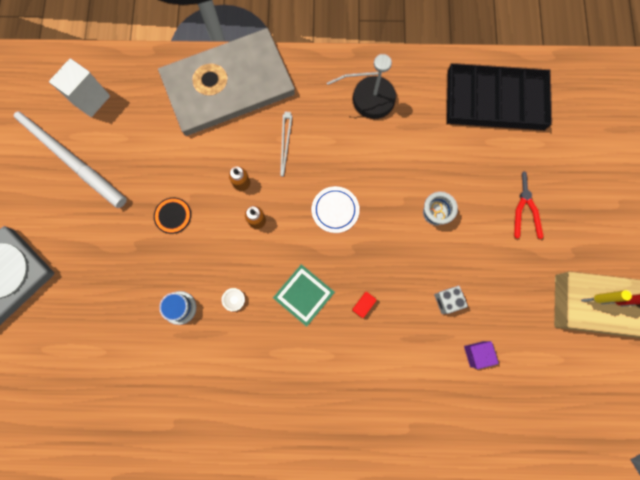

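View pics/scene0.png

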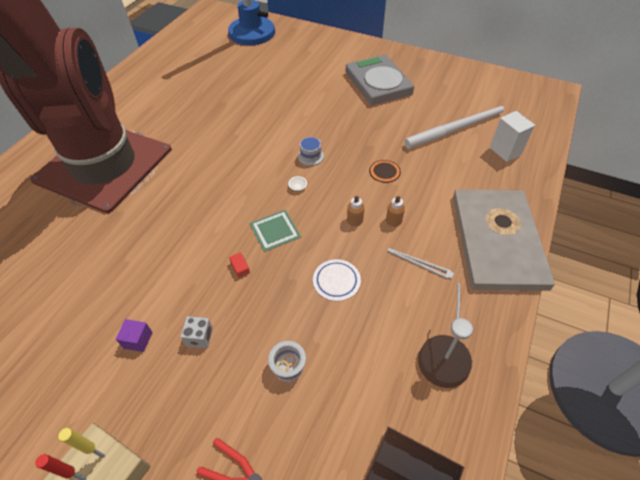

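The top view shows the pot (440,209), pot pad (335,209), bottles (239,178) and (256,217), bottle pad (172,215), cover (176,307), dish (233,300), block pad (304,295), rouge (365,305), block (452,300) and the purple cube (482,355). The scene view shows the same layout. Next I'll measure them.

```bash
cat > h.py <<'E'
import numpy as np,cv2
def get(n,f=None):
    if f: return dict(np.load(f))
    from rig import r
    return r.capture(n)
def plane(c,uv,z):
    uv=np.asarray(uv,float).reshape(-1,2)
    d=np.c_[uv,np.ones(len(uv))]@np.linalg.inv(c["mtx"]).T@c["R"]
    o=-c["R"].T@c["t"]
    return (o+d*((z-o[2])/d[:,2])[:,None])[:,:2]
def cloud(c):
    v,u=np.mgrid[:480,:640]; Z=c["z_map"]
    P=np.stack([u,v,np.ones_like(u)],-1)@np.linalg.inv(c["mtx"]).T*Z[...,None]
    return (P-c["t"])@c["R"]
def px(c,X):
    p=c["R"]@np.asarray(X,float)+c["t"]; p=c["mtx"]@p; return p[:2]/p[2]
def hsv(c): return cv2.cvtColor(c["frame"],cv2.COLOR_BGR2HSV)
def circ(p):  # algebraic circle fit with one trim
    for _ in range(3):
        s=np.linalg.lstsq(np.c_[2*p,np.ones(len(p))],(p**2).sum(1),rcond=None)[0]
        R=np.sqrt(s[2]+s[0]**2+s[1]**2); e=abs(np.hypot(*(p-s[:2]).T)-R); p=p[e<max(.002,2*np.median(e))]
    return s[:2].round(4),round(R,4)
def big(m,near=None,rad=60):
    m=m.astype(np.uint8)
    if near is not None:
        k=np.zeros_like(m); cv2.circle(k,tuple(int(x) for x in near),rad,1,-1); m=m&k
    cs=cv2.findContours(m,cv2.RETR_EXTERNAL,cv2.CHAIN_APPROX_NONE)[0]
    return max(cs,key=cv2.contourArea) if cs else None
E
python3 - <<'E'
from h import *
N={"pot":(440,209),"pot_pad":(335,209),"bottle":(256,217),"bottle2":(239,178),"bottle_pad":(172,215),"cover":(176,307),"dish":(233,300),"block_pad":(304,295),"rouge":(365,305),"block":(452,300),"purple":(482,355),"lamp":(383,62)}
ct=get("top","top0.npz"); cs=get("scene","scene0.npz")
W={k:plane(ct,v,.02)[0] for k,v in N.items()}
for n,c in(("top",ct),("scene",cs)):
    P=cloud(c); H=hsv(c); print(n)
    for k,w in W.items():
        d=np.hypot(P[...,0]-w[0],P[...,1]-w[1]); near=d<.06
        z=P[...,2][d<.05]; print(k,w.round(3),"zmax",np.percentile(z,99).round(3),end=" ")
        u=px(c,[*w,.01])
        def top(z0,z1,zp):
            g=big((d<.05)&(P[...,2]>z0)&(P[...,2]<z1)); return plane(c,g,zp) if g is not None else None
        try:
            if k=="pot": print("lip",circ(top(.037,.06,.042)))
            elif k=="cover": print("blue top",circ(top(.037,.06,.042)))
            elif "pad" in k:
                h,s,v=[H[...,i].astype(int) for i in range(3)]
                if k=="pot_pad": print("blue",circ(plane(c,big((h>100)&(h<130)&(s>60)&(d<.07)),.003)),"edge",circ(plane(c,big((s<100)&(v>120)&(d<.06)),.003)))
                if k=="bottle_pad": print("dark",circ(plane(c,big((v<60)&(d<.05)),.003)))
                if k=="block_pad":
                    q=cv2.minAreaRect((plane(c,big((h>60)&(h<95)&(d<.07)),.003)*1000).astype(np.float32)); print("green",q)
            elif k in("block","purple","rouge"):
                zz=.022 if k=="rouge" else .04
                q=cv2.minAreaRect((top(zz-.005,zz+.015,zz)*1000).astype(np.float32)); print("rect",q)
            elif "bottle" in k: print("bulb",circ(top(.064,.09,.072)),np.median(P[(d<.05)&(P[...,2]>.064)],0))
            elif k=="dish": print(circ(top(.009,.03,.014)))
            else: print()
        except Exception as e: print("ERR",e)
E
```

```text
top
pot [ 0.625 -0.264] zmax 0.044 lip (array([ 0.6221, -0.2591]), np.float64(0.03))
pot_pad [ 0.622 -0.064] zmax 0.006 blue (array([ 0.6275, -0.0639]), np.float64(0.0382)) edge (array([ 0.627, -0.065]), np.float64(0.0466))
bottle [0.604 0.086] zmax 0.073 bulb (array([0.6016, 0.0869]), np.float64(0.0054)) [0.60163399 0.08641539 0.0727755 ]
bottle2 [0.682 0.122] zmax 0.072 bulb (array([0.6773, 0.12  ]), np.float64(0.0056)) [0.67710451 0.12020732 0.072144  ]
bottle_pad [0.606 0.246] zmax 0.005 dark (array([0.6106, 0.2525]), np.float64(0.0226))
cover [0.433 0.226] zmax 0.045 blue top (array([0.4326, 0.224 ]), np.float64(0.0242))
dish [0.447 0.122] zmax 0.015 (array([0.4486, 0.1237]), np.float64(0.0196))
block_pad [ 0.458 -0.008] zmax 0.006 green ((460.055908203125, -6.881385803222656), (80.19132995605469, 79.9159164428711), 51.03502655029297)
rouge [ 0.441 -0.12 ] zmax 0.024 rect ((442.4466857910156, -118.3262939453125), (25.642404556274414, 43.72540283203125), 53.11758804321289)
block [ 0.453 -0.28 ] zmax 0.042 rect ((452.6915283203125, -274.4619140625), (39.31891632080078, 40.85574722
[... 814 characters left out ...]
4]), np.float64(0.0247))
dish [0.447 0.122] zmax 0.015 (array([0.4539, 0.1229]), np.float64(0.0197))
block_pad [ 0.458 -0.008] zmax 0.005 green ((464.0502624511719, -7.174167633056641), (80.0953140258789, 80.06354522705078), 51.110137939453125)
rouge [ 0.441 -0.12 ] zmax 0.023 rect ((449.2438659667969, -120.46296691894531), (25.416118621826172, 45.88569641113281), 53.46842956542969)
block [ 0.453 -0.28 ] zmax 0.042 rect ((459.1946105957031, -276.6881408691406), (40.81635665893555, 42.065155029296875), 18.459857940673828)
purple [ 0.356 -0.329] zmax 0.042 rect ((363.5243225097656, -326.1714172363281), (41.92007064819336, 40.860321044921875), 14.427817344665527)
lamp [ 0.934 -0.16 ] zmax 0.024
```

```bash
cat >> h.py <<'E'
def go(x,y,z,yaw):
    from rig import r
    o=r.get_obs(); w,a,b,c=o["orientation"]; p=o["tcp_pos"]
    ty=np.degrees(np.arctan2(2*(a*b+w*c),1-2*(b*b+c*c)))
    roll=(ty-yaw+180)%360-180; t=np.radians(yaw); d=np.array([x,y,z])-p
    print("t",round(o["time_s"],2),"tcp",p.round(4),"yaw",ty.round(2),"| roll",roll.round(2),"then xyz cm",
     (100*np.array([d[0]*np.cos(t)+d[1]*np.sin(t), d[0]*np.sin(t)-d[1]*np.cos(t), -d[2]])).round(2),"tilt q",o["orientation"].round(4)[[0,3]],"w",o["grip_width"].round(4),"f",round(o["grasp_force"],1))
E
python3 - <<'E'
from h import *
go(.456,-.2755,.15,18.6)
for n in("top","scene"):
    c=get(n,n+"0.npz"); P=cloud(c); H=hsv(c).astype(int); d=np.hypot(P[...,0]-.6125,P[...,1]-.252)
    m=(d<.055)&(H[...,2]<110); g=big(m); print(n,m.sum(), g is not None and circ(plane(c,g,.003)))
    m=(d<.06)&(H[...,0]<18)&(H[...,1]>215)&(H[...,2]>150); g=big(m); print(m.sum(), g is not None and circ(plane(c,g,.003)))
E
```

```text
Traceback (most recent call last):
  File "h.py", line 35, in go
    (100*np.array([d[0]*np.cos(t)+d[1]*np.sin(t), d[0]*np.sin(t)-d[1]*np.cos(t), -d[2]])).round(2),"tilt q",o["orientation"].round(4)[[0,3]],"w",o["grip_width"].round(4),"f",round(o["grasp_force"],1))
                                                                                                                                                 ^^^^^^^^^^^^^^^^^^^^^
AttributeError: 'float' object has no attribute 'round'
```

```bash
sed -i 's/o\["grip_width"\].round(4)/round(o["grip_width"],4)/' h.py
python3 - <<'E'
from h import *
go(.456,-.2755,.15,18.6)
for n in("top","scene"):
    c=get(n,n+"0.npz"); P=cloud(c); H=hsv(c).astype(int); d=np.hypot(P[...,0]-.6125,P[...,1]-.252)
    m=(d<.055)&(H[...,2]<110); g=big(m); print(n,m.sum(), g is not None and circ(plane(c,g,.003)))
    m=(d<.06)&(H[...,0]<18)&(H[...,1]>215)&(H[...,2]>150); g=big(m); print(m.sum(), g is not None and circ(plane(c,g,.003)))
E
```

```text
t 0.1 tcp [ 0.2765 -0.5878  0.2305] yaw 25.2 | roll 6.6 then xyz cm [ 26.97 -23.88   8.05] tilt q [-0.0007 -0.0002] w 0.0855 f 0.0
top 528 (array([0.6106, 0.2525]), np.float64(0.0245))
0 False
scene 257 (array([0.6143, 0.2531]), np.float64(0.0236))
0 False
```

```bash
python3 -m crank '{"motion":[{"offset":[0,0,0],"roll":6.6,"gripper":1},{"offset":[2.7,-2.4,0.8],"roll":0,"gripper":1},{"offset":[2.7,-2.4,0.8],"roll":0,"gripper":1},{"offset":[2.7,-2.4,0.8],"roll":0,"gripper":1},{"offset":[2.7,-2.4,0.8],"roll":0,"gripper":1},{"offset":[2.7,-2.4,0.8],"roll":0,"gripper":1},{"offset":[2.7,-2.4,0.8],"roll":0,"gripper":1},{"offset":[2.7,-2.4,0.8],"roll":0,"gripper":1},{"offset":[2.7,-2.4,0.8],"roll":0,"gripper":1},{"offset":[2.7,-2.4,0.8],"roll":0,"gripper":1},{"offset":[2.7,-2.3,0.8],"roll":0,"gripper":1},{"offset":[0,0,0],"roll":0,"gripper":1}]}' 30
python3 -c "
from h import *
go(.456,-.2755,.015,18.6)"
```

```text
time_s: 1.3
tcp_pos: [0.4585, -0.2699, 0.1501]
orientation: [-0.001, 0.986, 0.165, -0.0]
force: [0.1, 0.1, 0.8]
grip_width: 0.0851
grasp_force: 0.0
t 1.3 tcp [ 0.4585 -0.2699  0.1501] yaw 19.01 | roll 0.41 then xyz cm [-0.41  0.45 13.51] tilt q [-0.0015 -0.0002] w 0.0851 f 0.0
```

```bash
python3 -m crank '{"motion":[{"offset":[-0.4,0.4,3],"roll":0.4,"gripper":1},{"offset":[0,0,3],"roll":0,"gripper":1},{"offset":[0,0,3],"roll":0,"gripper":1},{"offset":[0,0,2],"roll":0,"gripper":1},{"offset":[0,0,1],"roll":0,"gripper":1},{"offset":[0,0,0.5],"roll":0,"gripper":1},{"offset":[0,0,0.5],"roll":0,"gripper":1},{"offset":[0,0,0],"roll":0,"gripper":1},{"offset":[0,0,0],"roll":0,"gripper":1}]}' 30
python3 -c "
from h import *
go(.456,-.2755,.015,18.6)
c=get('scene'); cv2.imwrite('pics/s1.png',cv2.resize(c['frame'][230:430,60:330],None,fx=2.5,fy=2.5))"
```

```text
time_s: 2.2
tcp_pos: [0.4544, -0.2808, 0.0221]
orientation: [0.0, 0.987, 0.158, 0.0]
force: [0.1, 0.6, 0.4]
grip_width: 0.0851
grasp_force: 0.0
t 2.2 tcp [ 0.4544 -0.2808  0.0221] yaw 18.2 | roll -0.4 then xyz cm [ 0.33 -0.45  0.71] tilt q [0.0004 0.0004] w 0.0851 f 0.0
```

View pics/s1.png

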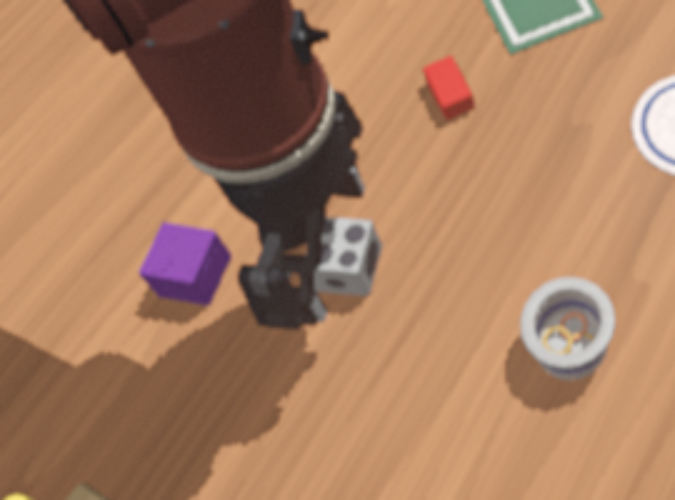

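The scene crop shows the gripper straddling the block (block top about (350,243) in the crop), one finger at (285,295) and the other near (350,180). I'll check the centring from the depth map.

Run:
```python
from h import *
go(.456,-.2755,.015,18.6)
t=np.radians(18.6);ex=np.array([np.cos(t),np.sin(t)]);ey=np.array([np.sin(t),-np.cos(t)])
from rig import r
p=r.get_obs()["tcp_pos"][:2]
for n in("scene","top"):
    c=get(n);P=cloud(c);V=c["frame"].max(-1)
    cv2.imwrite(f"pics/{n}2.png",cv2.resize(c['frame'][200:400,350:600] if n=="top" else c["frame"],None,fx=2.4,fy=2.4) if n=="top" else c["frame"])
    q=(P[...,:2]-p); X=q@ex; Y=q@ey
    for lo in(.025,.035,.045,.055,.065,.08):
        m=(abs(X)<.05)&(abs(Y)<.08)&(P[...,2]>lo)&(P[...,2]<lo+.01)&(V<80)
        if m.sum(): print(n,lo,m.sum(),"Y",np.histogram(Y[m],bins=np.arange(-.08,.081,.01))[0],"X",X[m].min().round(3),X[m].max().round(3))
```

```text
t 2.25 tcp [ 0.4544 -0.2809  0.0221] yaw 18.2 | roll -0.4 then xyz cm [ 0.33 -0.46  0.71] tilt q [0.0004 0.0005] w 0.0856 f 0.0
scene 0.025 8 Y [0 0 0 0 0 0 1 5 0 2 0 0 0 0 0 0] X 0.003 0.025
scene 0.035 19 Y [0 0 0 8 0 0 9 2 0 0 0 0 0 0 0 0] X -0.008 0.007
scene 0.045 26 Y [ 0  0  0 20  0  0  0  0  0  0  0  0  0  6  0  0] X -0.004 0.012
scene 0.055 28 Y [ 0  0  0 15  0  0  0  0  0  0  0  0  0 13  0  0] X 0.003 0.012
scene 0.065 15 Y [0 0 0 7 0 0 0 0 0 0 0 0 0 8 0 0] X 0.007 0.013
scene 0.08 88 Y [ 0  7  9  3  0  0  0  0  0  0  0  0 12 33  9 15] X -0.009 0.015
top 0.025 4 Y [0 0 0 0 0 4 0 0 0 0 0 0 0 0 0 0] X -0.011 0.01
top 0.035 1 Y [0 0 0 0 0 0 1 0 0 0 0 0 0 0 0 0] X 0.008 0.008
top 0.08 4 Y [3 1 0 0 0 0 0 0 0 0 0 0 0 0 0 0] X -0.009 -0.002
```

View pics/top2.png

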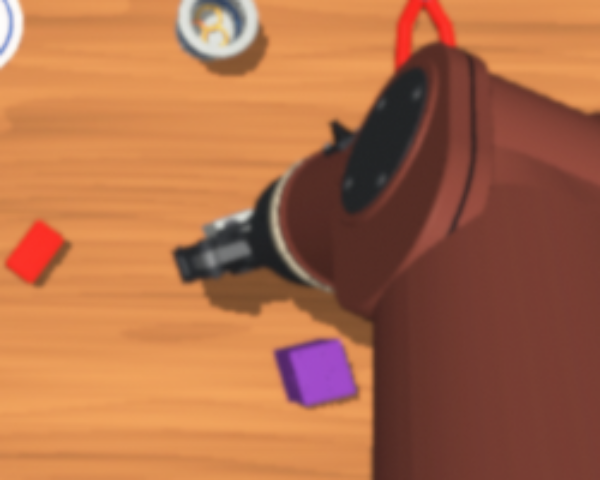

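The top view crop shows the gripper over the block (210,240), well away from the rouge and the purple cube (315,370). The depth puts a finger on each side of the block, so the approach is good.

```bash
python3 -m crank '{"motion":[{"offset":[0.3,-0.4,0],"roll":-0.4,"gripper":1},{"offset":[0,0,0.4],"roll":0,"gripper":1},{"offset":[0,0,0.3],"roll":0,"gripper":1},{"offset":[0,0,0],"roll":0,"gripper":0.3},{"offset":[0,0,0],"roll":0,"gripper":0.3},{"offset":[0,0,0],"roll":0,"gripper":0.3},{"offset":[0,0,0],"roll":0,"gripper":0.3},{"offset":[0,0,0],"roll":0,"gripper":0.3},{"offset":[0,0,0],"roll":0,"gripper":0.3}]}' 40
python3 -c "
from h import *
go(.462,-.007,.2,51.1)"
```

```text
time_s: 3.25
tcp_pos: [0.4556, -0.2758, 0.0145]
orientation: [0.0, 0.987, 0.162, 0.0]
force: [-1.8, 1.2, 3.2]
grip_width: 0.0392
grasp_force: 42.4
t 3.25 tcp [ 0.4556 -0.2758  0.0145] yaw 18.6 | roll -32.5 then xyz cm [ 21.32 -16.38 -18.55] tilt q [0.     0.0001] w 0.0392 f 42.4
```

```bash
python3 -m crank '{"motion":[{"offset":[0,0,-1],"roll":0,"gripper":0.3},{"offset":[0,0,-2],"roll":0,"gripper":0.3},{"offset":[0,0,-3],"roll":0,"gripper":0.3},{"offset":[0,0,-2],"roll":-8.1,"gripper":0.3},{"offset":[0,0,0],"roll":-8.1,"gripper":0.3},{"offset":[0,0,0],"roll":-8.1,"gripper":0.3},{"offset":[0,0,0],"roll":-8.2,"gripper":0.3},{"offset":[2,-1.6,0],"roll":0,"gripper":0.3},{"offset":[3,-2.3,0],"roll":0,"gripper":0.3},{"offset":[3,-2.3,0],"roll":0,"gripper":0.3},{"offset":[3,-2.3,0],"roll":0,"gripper":0.3},{"offset":[3,-2.3,0],"roll":0,"gripper":0.3},{"offset":[3,-2.3,0],"roll":0,"gripper":0.3},{"offset":[2.3,-1.8,0],"roll":0,"gripper":0.3},{"offset":[2,-1.5,0],"roll":0,"gripper":0.3},{"offset":[0,0,0],"roll":0,"gripper":0.3},{"offset":[0,0,0],"roll":0,"gripper":0.3},{"offset":[0,0,0],"roll":0,"gripper":0.3}]}'
python3 - <<'E'
from h import *
go(.462,-.007,.0185,51.1)
for n in("scene","top"):
    c=get(n)
    cv2.imwrite(f"pics/{n}3.png",c["frame"])
E
```

```text
time_s: 5.05
tcp_pos: [0.4612, -0.008, 0.0942]
orientation: [0.0, 0.902, 0.431, -0.0]
force: [-0.0, -0.4, -5.0]
grip_width: 0.0394
grasp_force: 42.2
t 5.05 tcp [ 0.4612 -0.008   0.0942] yaw 51.04 | roll -0.06 then xyz cm [ 0.13 -0.01  7.57] tilt q [ 0.0001 -0.0004] w 0.0394 f 42.2
```

View pics/scene3.png

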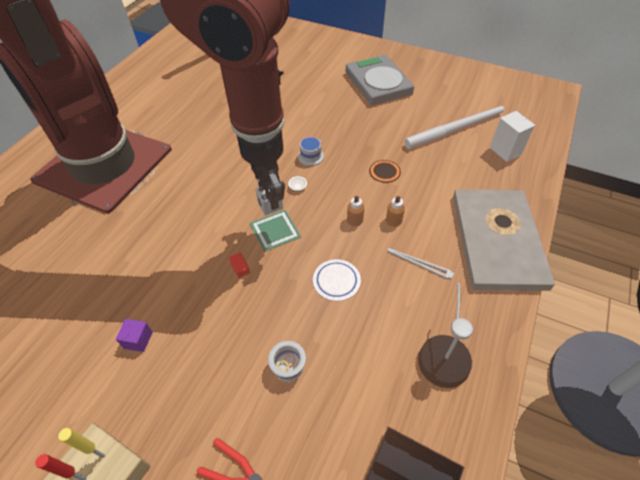

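The scene view shows the block held above the green pad (275,229), with nothing disturbed. I'll lower it now.

```bash
python3 -m crank '{"motion":[{"offset":[0.1,0,2],"roll":0,"gripper":0.3},{"offset":[0,0,2],"roll":0,"gripper":0.3},{"offset":[0,0,2],"roll":0,"gripper":0.3},{"offset":[0,0,1],"roll":0,"gripper":0.3},{"offset":[0,0,0.3],"roll":0,"gripper":0.3},{"offset":[0,0,0.3],"roll":0,"gripper":0.3},{"offset":[0,0,0],"roll":0,"gripper":0.3},{"offset":[0,0,0],"roll":0,"gripper":0.3},{"offset":[0,0,0],"roll":0,"gripper":0.6},{"offset":[0,0,0],"roll":0,"gripper":1},{"offset":[0,0,0],"roll":0,"gripper":1},{"offset":[0,0,0],"roll":0,"gripper":1},{"offset":[0,0,0],"roll":0,"gripper":1},{"offset":[0,0,-1],"roll":0,"gripper":1},{"offset":[0,0,-3],"roll":0,"gripper":1},{"offset":[0,0,-4],"roll":0,"gripper":1},{"offset":[0,0,-4],"roll":0,"gripper":1},{"offset":[0,0,-3],"roll":0,"gripper":1},{"offset":[0,0,0],"roll":0,"gripper":1},{"offset":[0,0,0],"roll":0,"gripper":1}]}'
python3 - <<'E'
from h import *
go(.605,.0855,.15,24)
for n in("scene","top"):
    c=get(n);P=cloud(c);H=hsv(c).astype(int)
    d=np.hypot(P[...,0]-.462,P[...,1]+.007)
    g=big((d<.04)&(P[...,2]>.037)&(P[...,2]<.06))
    print(n,g is not None and cv2.minAreaRect((plane(c,g,.043)*1000).astype(np.float32)))
    cv2.imwrite(f"pics/{n}4.png",cv2.resize(c['frame'][200:400,200:450],None,fx=2.4,fy=2.4))
E
```

```text
time_s: 7.15
tcp_pos: [0.4626, -0.0063, 0.1693]
orientation: [0.001, 0.902, 0.431, 0.001]
force: [-0.3, 0.2, -0.4]
grip_width: 0.0853
grasp_force: 0.0
t 7.15 tcp [ 0.4626 -0.0063  0.1693] yaw 51.1 | roll 27.1 then xyz cm [16.74 -2.59  1.93] tilt q [0.0006 0.0008] w 0.0853 f 0.0
scene ((467.2738342285156, -9.573108673095703), (40.36159896850586, 44.198158264160156), 50.81288146972656)
top False
```

View pics/top4.png

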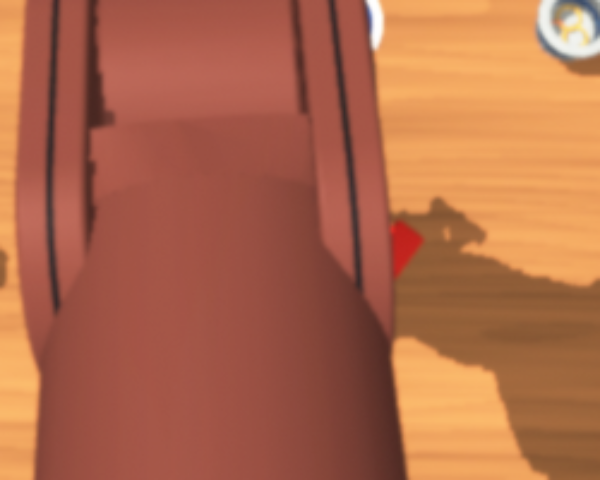

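The arm hides the block in the top view. The scene view puts the block within about 3 mm of the pad centre and square to it. Next is the bottle.

```bash
python3 -m crank '{"motion":[{"offset":[0,0,0],"roll":6.8,"gripper":1},{"offset":[0,0,0],"roll":6.8,"gripper":1},{"offset":[0,0,0],"roll":6.8,"gripper":1},{"offset":[0,0,0],"roll":6.7,"gripper":1},{"offset":[2,-0.3,0],"roll":0,"gripper":1},{"offset":[3,-0.5,0.3],"roll":0,"gripper":1},{"offset":[3,-0.5,0.4],"roll":0,"gripper":1},{"offset":[3,-0.5,0.4],"roll":0,"gripper":1},{"offset":[3,-0.5,0.4],"roll":0,"gripper":1},{"offset":[2.7,-0.3,0.4],"roll":0,"gripper":1},{"offset":[0,0,0],"roll":0,"gripper":1},{"offset":[0,0,0],"roll":0,"gripper":1},{"offset":[0,0,0],"roll":0,"gripper":1}]}'
python3 -c "
from h import *
go(.605,.0855,.018,24)"
```

```text
time_s: 8.55
tcp_pos: [0.6033, 0.0847, 0.1486]
orientation: [0.0, 0.978, 0.208, -0.001]
force: [0.3, 0.1, -0.9]
grip_width: 0.0855
grasp_force: 0.0
t 8.55 tcp [0.6033 0.0847 0.1486] yaw 23.98 | roll -0.02 then xyz cm [ 0.18 -0.   13.06] tilt q [ 0.0001 -0.0009] w 0.0855 f 0.0
```

```bash
python3 -m crank '{"motion":[{"offset":[0.2,0,2],"roll":0,"gripper":1},{"offset":[0,0,3],"roll":0,"gripper":1},{"offset":[0,0,3],"roll":0,"gripper":1},{"offset":[0,0,3],"roll":0,"gripper":1},{"offset":[0,0,1.6],"roll":0,"gripper":1},{"offset":[0,0,1],"roll":0,"gripper":1},{"offset":[0,0,0],"roll":0,"gripper":1},{"offset":[0,0,0],"roll":0,"gripper":1},{"offset":[0,0,0],"roll":0,"gripper":0.6},{"offset":[0,0,0],"roll":0,"gripper":0.5},{"offset":[0,0,0],"roll":0,"gripper":0.4},{"offset":[0,0,0],"roll":0,"gripper":0.3},{"offset":[0,0,0],"roll":0,"gripper":0.3},{"offset":[0,0,0],"roll":0,"gripper":0.3},{"offset":[0,0,0],"roll":0,"gripper":0.3},{"offset":[0,0,0],"roll":0,"gripper":0.3}]}' 30
python3 - <<'E'
from h import *
c=get("scene"); cv2.imwrite("pics/s5.png",cv2.resize(c['frame'][120:270,280:460],None,fx=3,fy=3))
go(.6125,.2528,.1,24)
E
```

```text
time_s: 10.15
tcp_pos: [0.6065, 0.0864, 0.014]
orientation: [0.0, 0.978, 0.208, 0.0]
force: [-1.0, 0.1, 5.3]
grip_width: 0.0346
grasp_force: 30.4
t 10.2 tcp [0.6065 0.0864 0.014 ] yaw 24.0 | roll -0.0 then xyz cm [  7.32 -14.96  -8.6 ] tilt q [0.     0.0004] w 0.0351 f 30.4
```

View pics/s5.png

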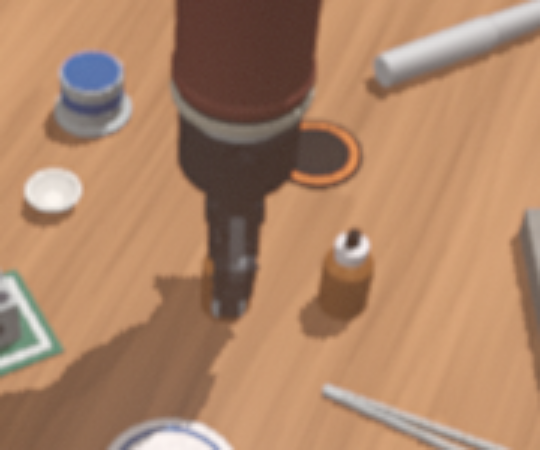

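The crop shows the bottle in the grip (230,280), the other bottle (347,275) untouched, and the orange pad at (320,155). I'll lift and carry it.

```bash
python3 -m crank '{"motion":[{"offset":[0,0,-1],"roll":0,"gripper":0.3},{"offset":[0,0,-2],"roll":0,"gripper":0.3},{"offset":[0,0,-3],"roll":0,"gripper":0.3},{"offset":[0,0,-2.5],"roll":0,"gripper":0.3},{"offset":[0.6,-1.2,0],"roll":0,"gripper":0.3},{"offset":[0.9,-1.8,0],"roll":0,"gripper":0.3},{"offset":[1,-2,0],"roll":0,"gripper":0.3},{"offset":[1,-2,0],"roll":0,"gripper":0.3},{"offset":[1,-2,0],"roll":0,"gripper":0.3},{"offset":[1,-2,0],"roll":0,"gripper":0.3},{"offset":[0.9,-2,0],"roll":0,"gripper":0.3},{"offset":[0.6,-1.2,0],"roll":0,"gripper":0.3},{"offset":[0.3,-0.8,0],"roll":0,"gripper":0.3},{"offset":[0,0,0],"roll":0,"gripper":0.3},{"offset":[0,0,0],"roll":0,"gripper":0.3},{"offset":[0,0,0],"roll":0,"gripper":0.3}]}'
python3 - <<'E'
from h import *
go(.6125,.2528,.0175,24)
E
```

```text
time_s: 11.8
tcp_pos: [0.6121, 0.2514, 0.0983]
orientation: [0.0, 0.978, 0.207, -0.0]
force: [1.2, -0.7, -0.3]
grip_width: 0.035
grasp_force: 30.0
t 11.8 tcp [0.6121 0.2514 0.0983] yaw 23.9 | roll -0.1 then xyz cm [ 0.09 -0.11  8.08] tilt q [ 0.0004 -0.0001] w 0.035 f 30.0
```

```bash
python3 -m crank '{"motion":[{"offset":[0.1,-0.1,2],"roll":0,"gripper":0.3},{"offset":[0,0,2],"roll":0,"gripper":0.3},{"offset":[0,0,2],"roll":0,"gripper":0.3},{"offset":[0,0,1.2],"roll":0,"gripper":0.3},{"offset":[0,0,0.5],"roll":0,"gripper":0.3},{"offset":[0,0,0.4],"roll":0,"gripper":0.3},{"offset":[0,0,0],"roll":0,"gripper":0.3},{"offset":[0,0,0],"roll":0,"gripper":0.3},{"offset":[0,0,0],"roll":0,"gripper":0.5},{"offset":[0,0,0],"roll":0,"gripper":0.7},{"offset":[0,0,0],"roll":0,"gripper":1},{"offset":[0,0,0],"roll":0,"gripper":1},{"offset":[0,0,0],"roll":0,"gripper":1},{"offset":[0,0,-1],"roll":0,"gripper":1},{"offset":[0,0,-3],"roll":0,"gripper":1},{"offset":[0,0,-4],"roll":0,"gripper":1},{"offset":[0,0,-4],"roll":0,"gripper":1},{"offset":[0,0,-2],"roll":0,"gripper":1},{"offset":[0,0,0],"roll":0,"gripper":1}]}'
python3 - <<'E'
from h import *
go(.625,-.260,.15,24)
E
```

```text
time_s: 13.7
tcp_pos: [0.614, 0.2554, 0.1624]
orientation: [-0.001, 0.978, 0.208, 0.003]
force: [-0.2, 0.4, -0.5]
grip_width: 0.0852
grasp_force: 0.0
t 13.7 tcp [0.614  0.2554 0.1624] yaw 24.0 | roll -0.0 then xyz cm [-19.96  47.53   1.24] tilt q [-0.0006  0.0034] w 0.0852 f 0.0
```

```bash
python3 -m crank '{"motion":[{"offset":[-0.7,1.7,0],"roll":0,"gripper":1},{"offset":[-1.4,3.4,0],"roll":0,"gripper":1},{"offset":[-1.4,3.4,0],"roll":0,"gripper":1},{"offset":[-1.4,3.4,0],"roll":0,"gripper":1},{"offset":[-1.5,3.4,0],"roll":0,"gripper":1},{"offset":[-1.5,3.4,0],"roll":0,"gripper":1},{"offset":[-1.5,3.4,0],"roll":0,"gripper":1},{"offset":[-1.5,3.4,0],"roll":0,"gripper":1},{"offset":[-1.5,3.4,0],"roll":0,"gripper":1},{"offset":[-1.5,3.4,0],"roll":0,"gripper":1},{"offset":[-1.5,3.4,0],"roll":0,"gripper":1},{"offset":[-1.5,3.4,0],"roll":0,"gripper":1},{"offset":[-1.4,3.4,0],"roll":0,"gripper":1},{"offset":[-1.2,3.4,0],"roll":0,"gripper":1},{"offset":[0,1.6,0],"roll":0,"gripper":1},{"offset":[0,0,0],"roll":0,"gripper":1},{"offset":[0,0,0],"roll":0,"gripper":1},{"offset":[0,0,0],"roll":0,"gripper":1}]}'
python3 - <<'E'
from h import *
go(.625,-.260,.014,24)
for n,zc in(("scene",.075),("top",.075)):
    c=get(n);P=cloud(c);H=hsv(c).astype(int)
    cv2.imwrite(f"pics/{n}6.png",c["frame"])
    d=np.hypot(P[...,0]-.6125,P[...,1]-.2528)
    g=big((d<.05)&(P[...,2]>.066)); print(n,"bulb",circ(plane(c,g,.075)) if g is not None else None)
    m=(d<.055)&(H[...,2]<110)&(P[...,2]<.01);g=big(m); print(circ(plane(c,g,.003)) if g is not None else None)
    d=np.hypot(P[...,0]-.462,P[...,1]+.007); g=big((d<.04)&(P[...,2]>.037)&(P[...,2]<.06))
    print("block",cv2.minAreaRect((plane(c,g,.043)*1000).astype(np.float32)) if g is not None else None)
E
```

```text
time_s: 15.5
tcp_pos: [0.6269, -0.2577, 0.1569]
orientation: [-0.001, 0.978, 0.209, -0.0]
force: [-0.1, -0.7, -0.5]
grip_width: 0.0853
grasp_force: 0.0
t 15.5 tcp [ 0.6269 -0.2577  0.1569] yaw 24.08 | roll 0.08 then xyz cm [-0.27  0.14 14.29] tilt q [-0.0006 -0.0003] w 0.0853 f 0.0
scene bulb (array([0.617, 0.248]), np.float64(0.0077))
(array([0.6132, 0.2526]), np.float64(0.022))
block None
top bulb (array([0.608 , 0.2515]), np.float64(0.0061))
(array([0.6097, 0.2505]), np.float64(0.024))
block ((460.5504455566406, -6.918216705322266), (39.971405029296875, 39.764007568359375), 50.63752365112305)
```

View pics/top6.png

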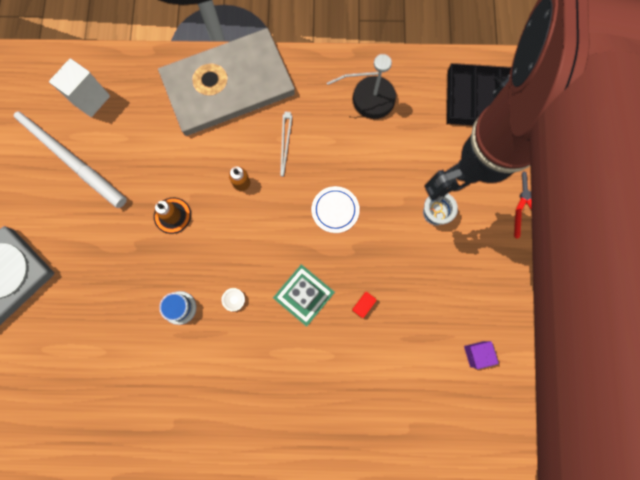

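The top view shows the block square in its pad (304,293), the bottle in the orange ring (170,213), and the dish, rouge and tweezers undisturbed. Next I'll squeeze the pot twice at right angles to centre it exactly on the tool, then pick it up.

```bash
python3 -m crank '{"motion":[{"offset":[-0.3,0.1,2],"roll":0,"gripper":1},{"offset":[0,0,3],"roll":0,"gripper":1},{"offset":[0,0,3],"roll":0,"gripper":1},{"offset":[0,0,3],"roll":0,"gripper":1},{"offset":[0,0,1.5],"roll":0,"gripper":1},{"offset":[0,0,1],"roll":0,"gripper":1},{"offset":[0,0,0.7],"roll":0,"gripper":1},{"offset":[0,0,0],"roll":0,"gripper":1},{"offset":[0,0,0],"roll":0,"gripper":1},{"offset":[0,0,0],"roll":0,"gripper":0.85},{"offset":[0,0,0],"roll":0,"gripper":0.75},{"offset":[0,0,0],"roll":0,"gripper":0.65},{"offset":[0,0,0],"roll":0,"gripper":0.6},{"offset":[0,0,0],"roll":0,"gripper":0.6},{"offset":[0,0,0],"roll":0,"gripper":0.6}]}' 25
python3 - <<'E'
from h import *
go(.625,-.260,.014,114)
c=get("scene"); cv2.imwrite("pics/s7.png",cv2.resize(c['frame'][280:440,200:400],None,fx=3,fy=3))
E
```

```text
time_s: 17.1
tcp_pos: [0.6254, -0.2609, 0.0166]
orientation: [0.0, 0.978, 0.208, 0.0]
force: [-3.6, 1.6, 8.6]
grip_width: 0.0611
grasp_force: 25.4
t 17.1 tcp [ 0.6254 -0.2609  0.0166] yaw 24.01 | roll -89.99 then xyz cm [ 0.1  -0.    0.26] tilt q [0.0001 0.0004] w 0.0611 f 25.4
```

View pics/s7.png

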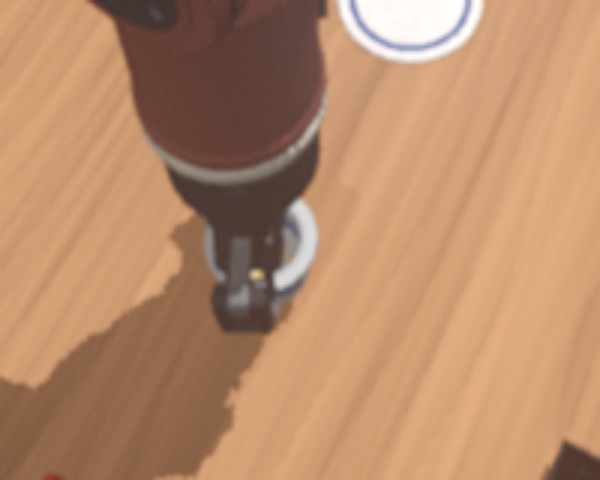

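The crop shows the fingers across the pot's lip (250,280), with the width reading 61 mm, so it's gripping the lip. I'll open, turn 90° and squeeze again.

```bash
python3 -m crank '{"motion":[{"offset":[0,0,0],"roll":0,"gripper":0.75},{"offset":[0,0,0],"roll":0,"gripper":0.9},{"offset":[0,0,0],"roll":0,"gripper":1},{"offset":[0,0,0],"roll":0,"gripper":1},{"offset":[0,0,0],"roll":-8,"gripper":1},{"offset":[0,0,0],"roll":-8,"gripper":1},{"offset":[0,0,0],"roll":-8,"gripper":1},{"offset":[0,0,0],"roll":-8,"gripper":1},{"offset":[0,0,0],"roll":-8,"gripper":1},{"offset":[0,0,0],"roll":-8,"gripper":1},{"offset":[0,0,0],"roll":-8,"gripper":1},{"offset":[0,0,0],"roll":-8,"gripper":1},{"offset":[0,0,0],"roll":-8,"gripper":1},{"offset":[0,0,0],"roll":-8,"gripper":1},{"offset":[0,0,0],"roll":-8,"gripper":1},{"offset":[0,0,0],"roll":-2,"gripper":1},{"offset":[0,0,0],"roll":0,"gripper":1},{"offset":[0,0,0],"roll":0,"gripper":1},{"offset":[0,0,0],"roll":0,"gripper":1}]}'
python3 -m crank '{"motion":[{"offset":[0,0,0],"roll":0,"gripper":0.85},{"offset":[0,0,0],"roll":0,"gripper":0.75},{"offset":[0,0,0],"roll":0,"gripper":0.65},{"offset":[0,0,0],"roll":0,"gripper":0.6},{"offset":[0,0,0],"roll":0,"gripper":0.6},{"offset":[0,0,0],"roll":0,"gripper":0.6},{"offset":[0,0,0],"roll":0,"gripper":0.6}]}' 35
python3 -c "
from h import *
go(.629,-.065,.09,114)"
```

```text
time_s: 19.05
tcp_pos: [0.625, -0.2612, 0.0153]
orientation: [0.0, 0.545, 0.838, -0.0]
force: [-0.5, 0.1, 0.2]
grip_width: 0.0855
grasp_force: 0.0
time_s: 19.75
tcp_pos: [0.6253, -0.2611, 0.0157]
orientation: [0.0, 0.545, 0.839, 0.0]
force: [0.0, 0.1, 5.0]
grip_width: 0.0594
grasp_force: 38.5
t 19.75 tcp [ 0.6253 -0.2611  0.0157] yaw 114.0 | roll -0.0 then xyz cm [17.76  8.31 -7.43] tilt q [0.0003 0.0001] w 0.0594 f 38.5
```

```bash
python3 -m crank '{"motion":[{"offset":[0,0,-0.6],"roll":0,"gripper":0.6},{"offset":[0,0,-1.4],"roll":0,"gripper":0.6},{"offset":[0,0,-2.5],"roll":0,"gripper":0.6},{"offset":[0,0,-1.5],"roll":0,"gripper":0.6},{"offset":[1.4,0.6,0],"roll":0,"gripper":0.6},{"offset":[2,1,0],"roll":0,"gripper":0.6},{"offset":[2.4,1.1,0],"roll":0,"gripper":0.6},{"offset":[2.4,1.1,0],"roll":0,"gripper":0.6},{"offset":[2.4,1.1,0],"roll":0,"gripper":0.6},{"offset":[2.4,1.1,0],"roll":0,"gripper":0.6},{"offset":[2.4,1.1,0],"roll":0,"gripper":0.6},{"offset":[1.4,0.7,0],"roll":0,"gripper":0.6},{"offset":[1,0.5,0],"roll":0,"gripper":0.6},{"offset":[0,0,0],"roll":0,"gripper":0.6},{"offset":[0,0,0],"roll":0,"gripper":0.6},{"offset":[0,0,0],"roll":0,"gripper":0.6}]}'
python3 - <<'E'
from h import *
go(.629,-.065,.0187,114)
c=get("scene"); cv2.imwrite("pics/s8.png",cv2.resize(c['frame'][180:330,240:440],None,fx=3,fy=3))
E
```

```text
time_s: 21.35
tcp_pos: [0.6284, -0.0666, 0.0751]
orientation: [0.0, 0.546, 0.838, -0.0]
force: [-1.1, -0.0, -1.6]
grip_width: 0.0597
grasp_force: 38.3
t 21.35 tcp [ 0.6284 -0.0666  0.0751] yaw 113.88 | roll -0.12 then xyz cm [0.12 0.12 5.64] tilt q [ 0.0001 -0.0004] w 0.0597 f 38.3
```

View pics/s8.png

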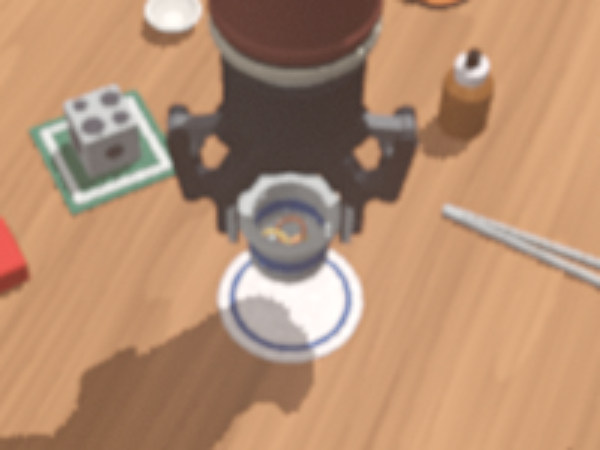

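The crop shows the pot held upright by its lip over the pad (290,300), the block in its square, and the tweezers clear. I'll set it down.

```bash
python3 -m crank '{"motion":[{"offset":[0.1,0.1,2],"roll":-0.1,"gripper":0.6},{"offset":[0,0,2],"roll":0,"gripper":0.6},{"offset":[0,0,1],"roll":0,"gripper":0.6},{"offset":[0,0,0.3],"roll":0,"gripper":0.6},{"offset":[0,0,0.3],"roll":0,"gripper":0.6},{"offset":[0,0,0],"roll":0,"gripper":0.6},{"offset":[0,0,0],"roll":0,"gripper":0.6},{"offset":[0,0,0],"roll":0,"gripper":0.6}]}'
python3 -c "
from h import *
go(.629,-.065,.0187,114)"
python3 -m crank '{"motion":[{"offset":[0,0,0],"roll":0,"gripper":0.75},{"offset":[0,0,0],"roll":0,"gripper":0.85},{"offset":[0,0,0],"roll":0,"gripper":1},{"offset":[0,0,0],"roll":0,"gripper":1},{"offset":[0,0,0],"roll":0,"gripper":1},{"offset":[0,0,-1],"roll":0,"gripper":1},{"offset":[0,0,-2],"roll":0,"gripper":1},{"offset":[0,0,-4],"roll":0,"gripper":1},{"offset":[0,0,-4],"roll":0,"gripper":1},{"offset":[0,0,-2],"roll":0,"gripper":1},{"offset":[0,0,0],"roll":0,"gripper":1},{"offset":[0,0,0],"roll":0,"gripper":1}]}'
python3 -c "
from h import *
go(.4354,.2232,.15,98)"
```

```text
time_s: 22.2
tcp_pos: [0.6293, -0.0635, 0.02]
orientation: [0.0, 0.544, 0.839, 0.0]
force: [-0.1, -0.1, -1.1]
grip_width: 0.0595
grasp_force: 38.3
t 22.2 tcp [ 0.6293 -0.0635  0.02  ] yaw 114.09 | roll 0.09 then xyz cm [-0.13 -0.09  0.13] tilt q [0.0005 0.0002] w 0.0595 f 38.3
time_s: 23.4
tcp_pos: [0.629, -0.0635, 0.1499]
orientation: [0.0, 0.544, 0.839, 0.0]
force: [-0.0, -0.2, -0.2]
grip_width: 0.0853
grasp_force: 0.0
t 23.4 tcp [ 0.629  -0.0635  0.1499] yaw 114.09 | roll 16.09 then xyz cm [ 3.109e+01 -1.518e+01 -1.000e-02] tilt q [0.0005 0.0001] w 0.0853 f 0.0
```

Run:
```python
from h import *
go(.4354,.2232,.15,114)
```

```text
t 23.4 tcp [ 0.629  -0.0635  0.1499] yaw 114.09 | roll 0.09 then xyz cm [ 3.407e+01 -6.020e+00 -1.000e-02] tilt q [0.0005 0.0001] w 0.0853 f 0.0
```

```bash
python3 -m crank '{"motion":[{"offset":[1.6,-0.3,0],"roll":0,"gripper":1},{"offset":[3,-0.5,0],"roll":0,"gripper":1},{"offset":[3,-0.5,0],"roll":0,"gripper":1},{"offset":[3,-0.5,0],"roll":0,"gripper":1},{"offset":[3,-0.5,0],"roll":0,"gripper":1},{"offset":[3,-0.6,0],"roll":0,"gripper":1},{"offset":[3,-0.6,0],"roll":0,"gripper":1},{"offset":[3,-0.5,0],"roll":0,"gripper":1},{"offset":[3,-0.5,0],"roll":0,"gripper":1},{"offset":[3,-0.5,0],"roll":0,"gripper":1},{"offset":[3,-0.5,0],"roll":0,"gripper":1},{"offset":[2.5,-0.5,0],"roll":0,"gripper":1},{"offset":[0,0,0],"roll":0,"gripper":1},{"offset":[0,0,0],"roll":0,"gripper":1},{"offset":[0,0,0],"roll":0,"gripper":1}]}'
python3 - <<'E'
from h import *
go(.4354,.2232,.015,114)
for n in("scene","top"):
    c=get(n);P=cloud(c)
    for k,w,zp in(("pot",(.629,-.0635),.045),("cover",(.4354,.2232),.042)):
        d=np.hypot(P[...,0]-w[0],P[...,1]-w[1]); g=big((d<.045)&(P[...,2]>.037)&(P[...,2]<.06))
        print(n,k,circ(plane(c,g,zp)) if g is not None else None)
E
```

```text
time_s: 24.9
tcp_pos: [0.4347, 0.2224, 0.1487]
orientation: [-0.0, 0.544, 0.839, -0.001]
force: [-0.2, -0.4, 0.8]
grip_width: 0.0859
grasp_force: 0.0
t 24.9 tcp [0.4347 0.2224 0.1487] yaw 114.04 | roll 0.04 then xyz cm [ 0.04  0.09 13.37] tilt q [-0.0002 -0.0005] w 0.0859 f 0.0
scene pot (array([ 0.6319, -0.0663]), np.float64(0.0303))
scene cover (array([0.4385, 0.2221]), np.float64(0.0248))
top pot (array([ 0.6261, -0.0645]), np.float64(0.0299))
top cover (array([0.4326, 0.2239]), np.float64(0.0243))
```

```bash
python3 -m crank '{"motion":[{"offset":[0,0.1,2],"roll":0,"gripper":1},{"offset":[0,0,3],"roll":0,"gripper":1},{"offset":[0,0,3],"roll":0,"gripper":1},{"offset":[0,0,2.5],"roll":0,"gripper":1},{"offset":[0,0,1.5],"roll":0,"gripper":1},{"offset":[0,0,1.2],"roll":0,"gripper":1},{"offset":[0,0,0],"roll":0,"gripper":1},{"offset":[0,0,0],"roll":0,"gripper":1},{"offset":[0,0,0],"roll":0,"gripper":0.75},{"offset":[0,0,0],"roll":0,"gripper":0.6},{"offset":[0,0,0],"roll":0,"gripper":0.5},{"offset":[0,0,0],"roll":0,"gripper":0.45},{"offset":[0,0,0],"roll":0,"gripper":0.45},{"offset":[0,0,0],"roll":0,"gripper":0.45}]}' 25
python3 -c "
from h import *
go(.4354,.2232,.015,24)"
python3 -m crank '{"motion":[{"offset":[0,0,0],"roll":0,"gripper":0.7},{"offset":[0,0,0],"roll":0,"gripper":0.9},{"offset":[0,0,0],"roll":0,"gripper":1},{"offset":[0,0,0],"roll":0,"gripper":1},{"offset":[0,0,0],"roll":8,"gripper":1},{"offset":[0,0,0],"roll":8,"gripper":1},{"offset":[0,0,0],"roll":8,"gripper":1},{"offset":[0,0,0],"roll":8,"gripper":1},{"offset":[0,0,0],"roll":8,"gripper":1},{"offset":[0,0,0],"roll":8,"gripper":1},{"offset":[0,0,0],"roll":8,"gripper":1},{"offset":[0,0,0],"roll":8,"gripper":1},{"offset":[0,0,0],"roll":8,"gripper":1},{"offset":[0,0,0],"roll":8,"gripper":1},{"offset":[0,0,0],"roll":8,"gripper":1},{"offset":[0,0,0],"roll":2,"gripper":1},{"offset":[0,0,0],"roll":0,"gripper":1},{"offset":[0,0,0],"roll":0,"gripper":1},{"offset":[0,0,0],"roll":0,"gripper":1}]}'
python3 -m crank '{"motion":[{"offset":[0,0,0],"roll":0,"gripper":0.75},{"offset":[0,0,0],"roll":0,"gripper":0.6},{"offset":[0,0,0],"roll":0,"gripper":0.5},{"offset":[0,0,0],"roll":0,"gripper":0.45},{"offset":[0,0,0],"roll":0,"gripper":0.45},{"offset":[0,0,0],"roll":0,"gripper":0.45},{"offset":[0,0,0],"roll":0,"gripper":0.45}]}' 35
python3 - <<'E'
from h import *
go(.6292,-.0640,.11,24)
c=get("scene"); cv2.imwrite("pics/s9.png",cv2.resize(c['frame'][90:240,240:440],None,fx=3,fy=3))
E
```

```text
time_s: 26.4
tcp_pos: [0.4363, 0.2239, 0.0183]
orientation: [0.001, 0.544, 0.839, 0.0]
force: [-1.9, -1.6, 8.1]
grip_width: 0.0494
grasp_force: 24.6
t 26.4 tcp [0.4363 0.2239 0.0183] yaw 114.09 | roll 90.09 then xyz cm [-0.11  0.02  0.33] tilt q [0.0006 0.0003] w 0.0494 f 24.6
time_s: 28.3
tcp_pos: [0.4358, 0.2238, 0.0173]
orientation: [-0.0, 0.978, 0.209, -0.0]
force: [0.3, -0.5, 0.4]
grip_width: 0.0857
grasp_force: 0.0
time_s: 29.0
tcp_pos: [0.4359, 0.224, 0.0176]
orientation: [-0.0, 0.978, 0.209, 0.0]
force: [-2.9, -0.1, 5.6]
grip_width: 0.0484
grasp_force: 36.0
t 29.0 tcp [0.4359 0.224  0.0176] yaw 24.11 | roll 0.11 then xyz cm [ 5.95 34.17 -9.24] tilt q [-0.0001  0.0001] w 0.0484 f 36.0
```

View pics/s9.png

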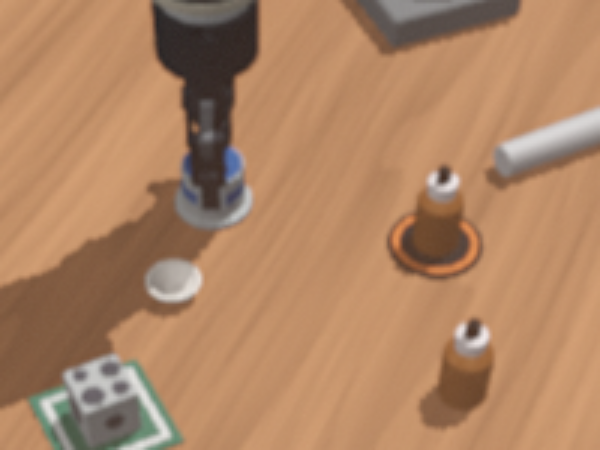

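The crop shows the cover gripped round its body (213,185), the dish untouched (173,282), the bottle in the orange circle (437,240) and the block in its square. I'll lift and carry the cover.

```bash
python3 -m crank '{"motion":[{"offset":[0,0,-0.8],"roll":0,"gripper":0.45},{"offset":[0,0,-2],"roll":0,"gripper":0.45},{"offset":[0,0,-3],"roll":0,"gripper":0.45},{"offset":[0,0,-2.4],"roll":0,"gripper":0.45},{"offset":[0,0,-1],"roll":0,"gripper":0.45},{"offset":[0.3,1.5,0],"roll":0,"gripper":0.45},{"offset":[0.4,2.4,0],"roll":0,"gripper":0.45},{"offset":[0.5,3,0],"roll":0,"gripper":0.45},{"offset":[0.5,3,0],"roll":0,"gripper":0.45},{"offset":[0.6,3,0],"roll":0,"gripper":0.45},{"offset":[0.6,3,0],"roll":0,"gripper":0.45},{"offset":[0.6,3,0],"roll":0,"gripper":0.45},{"offset":[0.5,3,0],"roll":0,"gripper":0.45},{"offset":[0.5,3,0],"roll":0,"gripper":0.45},{"offset":[0.5,3,0],"roll":0,"gripper":0.45},{"offset":[0.5,2.8,0],"roll":0,"gripper":0.45},{"offset":[0.3,2.2,0],"roll":0,"gripper":0.45},{"offset":[0.2,1.3,0],"roll":0,"gripper":0.45},{"offset":[0,0,0],"roll":0,"gripper":0.45},{"offset":[0,0,0],"roll":0,"gripper":0.45}]}'
python3 -m crank '{"motion":[{"offset":[0,0,0],"roll":0,"gripper":0.45},{"offset":[0,0,0],"roll":0,"gripper":0.45}]}'
python3 - <<'E'
from h import *
go(.6292,-.0645,.0633,24)
for n in("scene","top"):
    c=get(n);P=cloud(c); cv2.imwrite(f"pics/{n}10.png",cv2.resize(c['frame'][170:320,240:440] if n=="scene" else c['frame'][130:280,240:440],None,fx=3,fy=3))
E
```

```text
time_s: 31.05
tcp_pos: [0.6296, -0.0628, 0.1089]
orientation: [-0.001, 0.978, 0.209, -0.0]
force: [-0.2, -0.0, -1.4]
grip_width: 0.0482
grasp_force: 36.7
time_s: 31.25
tcp_pos: [0.6299, -0.0626, 0.1095]
orientation: [-0.0, 0.978, 0.21, 0.0]
force: [-0.0, 0.1, -2.2]
grip_width: 0.0485
grasp_force: 36.7
t 31.25 tcp [ 0.6299 -0.0626  0.1095] yaw 24.2 | roll 0.2 then xyz cm [-0.14  0.15  4.62] tilt q [-0.0001  0.    ] w 0.0485 f 36.7
```

View pics/scene10.png

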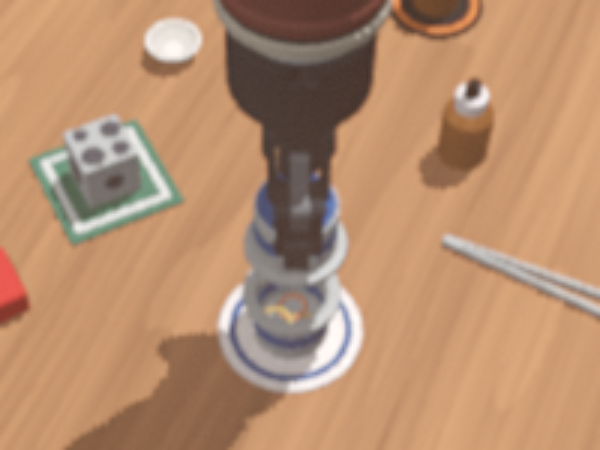

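The crop shows the cover level above the open pot (292,300), which stands inside the blue circle. I'll lower the cover.

```bash
python3 -m crank '{"motion":[{"offset":[-0.1,0.2,1],"roll":0.2,"gripper":0.45},{"offset":[0,0,1.5],"roll":0,"gripper":0.45},{"offset":[0,0,1],"roll":0,"gripper":0.45},{"offset":[0,0,0.5],"roll":0,"gripper":0.45},{"offset":[0,0,0.3],"roll":0,"gripper":0.45},{"offset":[0,0,0.3],"roll":0,"gripper":0.45},{"offset":[0,0,0],"roll":0,"gripper":0.45},{"offset":[0,0,0],"roll":0,"gripper":0.45},{"offset":[0,0,0],"roll":0,"gripper":0.45}]}'
python3 - <<'E'
from h import *
go(.6292,-.0645,.0626,24)
for n in("scene","top"):
    c=get(n);P=cloud(c); cv2.imwrite(f"pics/{n}11.png",cv2.resize(c['frame'][170:320,240:440] if n=="scene" else c['frame'][130:280,240:440],None,fx=3,fy=3))
E
```

```text
time_s: 32.25
tcp_pos: [0.6304, -0.0662, 0.0638]
orientation: [0.0, 0.978, 0.207, 0.0]
force: [0.1, -0.1, -1.2]
grip_width: 0.0482
grasp_force: 36.7
t 32.25 tcp [ 0.6304 -0.0662  0.0638] yaw 23.89 | roll -0.11 then xyz cm [-0.04 -0.21  0.12] tilt q [0.0001 0.0003] w 0.0482 f 36.7
```

View pics/scene11.png

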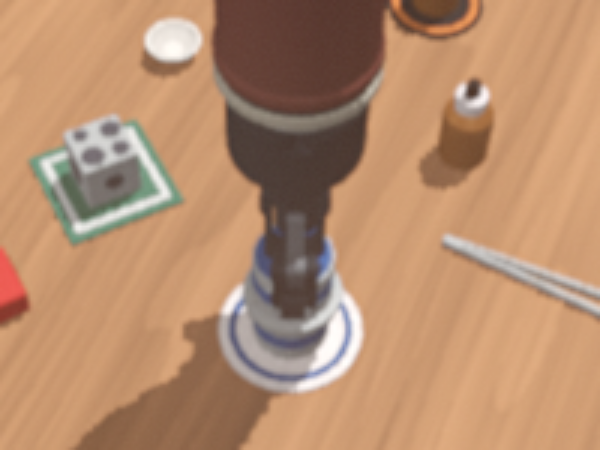

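The cover is just above the pot lip, level. I'll trim the offset, lower the last millimetre, let go, then slide down and squeeze both lips together twice at right angles to align them.

```bash
python3 -m crank '{"motion":[{"offset":[0,-0.2,0],"roll":0,"gripper":0.45},{"offset":[0,0,0.1],"roll":0,"gripper":0.45},{"offset":[0,0,0],"roll":0,"gripper":0.45},{"offset":[0,0,0],"roll":0,"gripper":0.45},{"offset":[0,0,0],"roll":0,"gripper":0.6},{"offset":[0,0,0],"roll":0,"gripper":0.8},{"offset":[0,0,0],"roll":0,"gripper":1},{"offset":[0,0,0],"roll":0,"gripper":1},{"offset":[0,0,0],"roll":0,"gripper":1},{"offset":[0,0,0],"roll":0,"gripper":1}]}'
python3 - <<'E'
from h import *
go(.6292,-.0645,.027,24)
for n in("scene","top"):
    c=get(n);P=cloud(c); cv2.imwrite(f"pics/{n}12.png",cv2.resize(c['frame'][170:320,240:440] if n=="scene" else c['frame'][130:280,240:440],None,fx=3,fy=3))
E
```

```text
time_s: 33.35
tcp_pos: [0.6293, -0.0644, 0.0623]
orientation: [-0.0, 0.978, 0.207, 0.0]
force: [0.3, -1.5, -0.2]
grip_width: 0.0854
grasp_force: 0.0
t 33.35 tcp [ 0.6293 -0.0644  0.0623] yaw 23.9 | roll -0.1 then xyz cm [-0.02  0.01  3.53] tilt q [-0.  0.] w 0.0854 f 0.0
```

View pics/scene12.png

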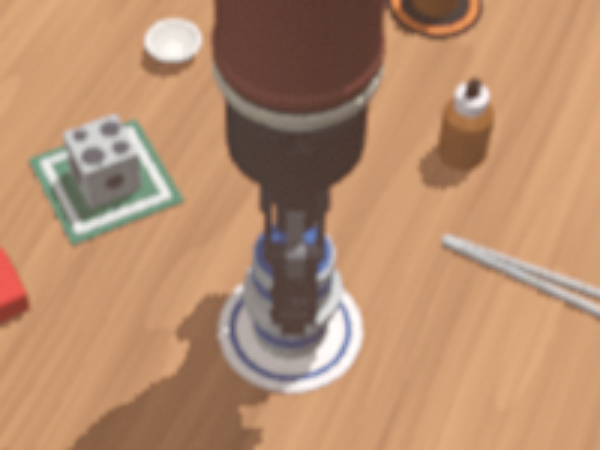

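The cover is resting flat on the pot. Next are the two lip squeezes. That was the 13th picture, so I'll keep the last one for a final check.

```bash
python3 -m crank '{"motion":[{"offset":[0,0,1],"roll":0,"gripper":1},{"offset":[0,0,1],"roll":0,"gripper":1},{"offset":[0,0,1],"roll":0,"gripper":1},{"offset":[0,0,0.5],"roll":0,"gripper":1},{"offset":[0,0,0],"roll":0,"gripper":1},{"offset":[0,0,0],"roll":0,"gripper":1},{"offset":[0,0,0],"roll":0,"gripper":1},{"offset":[0,0,0],"roll":0,"gripper":0.85},{"offset":[0,0,0],"roll":0,"gripper":0.8},{"offset":[0,0,0],"roll":0,"gripper":0.75},{"offset":[0,0,0],"roll":0,"gripper":0.7},{"offset":[0,0,0],"roll":0,"gripper":0.65},{"offset":[0,0,0],"roll":0,"gripper":0.65},{"offset":[0,0,0],"roll":0,"gripper":0.65}]}' 20
python3 - <<'E'
from h import *
go(.6292,-.0645,.027,24)
E
```

```text
time_s: 34.85
tcp_pos: [0.6293, -0.0637, 0.028]
orientation: [-0.0, 0.978, 0.207, 0.0]
force: [-3.0, 2.0, 5.7]
grip_width: 0.0609
grasp_force: 20.4
t 34.85 tcp [ 0.6293 -0.0637  0.028 ] yaw 23.92 | roll -0.08 then xyz cm [-0.05  0.07  0.1 ] tilt q [-0.0002  0.0001] w 0.0609 f 20.4
```

```bash
python3 -m crank '{"motion":[{"offset":[0,0,0],"roll":0,"gripper":0.75},{"offset":[0,0,0],"roll":0,"gripper":0.9},{"offset":[0,0,0],"roll":0,"gripper":1},{"offset":[0,0,0],"roll":0,"gripper":1},{"offset":[0,0,0],"roll":-8,"gripper":1},{"offset":[0,0,0],"roll":-8,"gripper":1},{"offset":[0,0,0],"roll":-8,"gripper":1},{"offset":[0,0,0],"roll":-8,"gripper":1},{"offset":[0,0,0],"roll":-8,"gripper":1},{"offset":[0,0,0],"roll":-8,"gripper":1},{"offset":[0,0,0],"roll":-8,"gripper":1},{"offset":[0,0,0],"roll":-8,"gripper":1},{"offset":[0,0,0],"roll":-8,"gripper":1},{"offset":[0,0,0],"roll":-8,"gripper":1},{"offset":[0,0,0],"roll":-8,"gripper":1},{"offset":[0,0,0],"roll":-2,"gripper":1},{"offset":[0,0,0],"roll":0,"gripper":1},{"offset":[0,0,0],"roll":0,"gripper":1},{"offset":[0,0,0],"roll":0,"gripper":1}]}'
python3 -m crank '{"motion":[{"offset":[0,0,0],"roll":0,"gripper":0.85},{"offset":[0,0,0],"roll":0,"gripper":0.8},{"offset":[0,0,0],"roll":0,"gripper":0.75},{"offset":[0,0,0],"roll":0,"gripper":0.7},{"offset":[0,0,0],"roll":0,"gripper":0.65},{"offset":[0,0,0],"roll":0,"gripper":0.65},{"offset":[0,0,0],"roll":0,"gripper":0.65}]}' 20
python3 -m crank '{"motion":[{"offset":[0,0,0],"roll":0,"gripper":0.75},{"offset":[0,0,0],"roll":0,"gripper":0.85},{"offset":[0,0,0],"roll":0,"gripper":1},{"offset":[0,0,0],"roll":0,"gripper":1},{"offset":[0,0,0],"roll":0,"gripper":1},{"offset":[0,0,0],"roll":0,"gripper":1},{"offset":[0,0,-1],"roll":0,"gripper":1},{"offset":[0,0,-2],"roll":0,"gripper":1},{"offset":[0,0,-3],"roll":0,"gripper":1},{"offset":[0,0,-4],"roll":0,"gripper":1},{"offset":[0,0,-4],"roll":0,"gripper":1},{"offset":[0,0,-4],"roll":0,"gripper":1},{"offset":[-3,0,0],"roll":0,"gripper":1},{"offset":[-4,0,0],"roll":0,"gripper":1},{"offset":[-4,0,0],"roll":0,"gripper":1},{"offset":[-4,0,0],"roll":0,"gripper":1},{"offset":[-4,0,0],"roll":0,"gripper":1},{"offset":[-4,0,0],"roll":0,"gripper":1},{"offset":[0,0,0],"roll":0,"gripper":1},{"offset":[0,0,0],"roll":0,"gripper":1}]}'
python3 - <<'E'
from h import *
im=[]
for n in("scene","top"):
    c=get(n);P=cloud(c);H=hsv(c).astype(int);w=(.629,-.0645); d=np.hypot(P[...,0]-w[0],P[...,1]-w[1])
    g=big((d<.045)&(P[...,2]>.08)); print(n,"covertop",circ(plane(c,g,.087)) if g is not None else None)
    g=big((d<.05)&(P[...,2]>.035)&(P[...,2]<.057)); q=plane(c,g,.051); print("lip",circ(q))
    m=big((H[...,1]<100)&(H[...,2]>120)&(d<.06)&(P[...,2]<.01)); print("pad",circ(plane(c,m,.003)))
    u=px(c,[*w,.04]).astype(int)
    im.append(cv2.resize(c["frame"][u[1]-50:u[1]+50,u[0]-50:u[0]+50],(400,400),interpolation=cv2.INTER_CUBIC))
    D=[(.451,.123),(.446,-.119)]
    for p,z in zip(D,(.014,.022)):
        dd=np.hypot(P[...,0]-p[0],P[...,1]-p[1]); g=big((dd<.04)&(P[...,2]>z-.005)&(P[...,2]<.03)); print("byst",cv2.minEnclosingCircle((plane(c,g,z)*1000).astype(np.float32))[0] if g is not None else None)
cv2.imwrite("pics/f.png",np.hstack(im))
E
```

```text
time_s: 36.75
tcp_pos: [0.6294, -0.0644, 0.0273]
orientation: [0.0, 0.546, 0.838, -0.0]
force: [0.2, 0.1, -0.1]
grip_width: 0.0851
grasp_force: 0.0
time_s: 37.45
tcp_pos: [0.6299, -0.0641, 0.028]
orientation: [0.0, 0.545, 0.838, 0.0]
force: [-0.1, 0.8, 6.2]
grip_width: 0.0615
grasp_force: 20.9
time_s: 39.45
tcp_pos: [0.7224, -0.2755, 0.2072]
orientation: [-0.0, 0.546, 0.838, 0.0]
force: [-0.4, 0.9, -0.2]
grip_width: 0.0857
grasp_force: 0.0
scene covertop NoneTraceback (most recent call last):
  File "<stdin>", line 6, in <module>
  File "h.py", line 7, in plane
    uv=np.asarray(uv,float).reshape(-1,2)
ValueError: cannot reshape array of size 1 into shape (2)
```

```bash
python3 -m crank '{"motion":[{"offset":[-0.4,-2,0],"roll":0,"gripper":1},{"offset":[-0.7,-3.4,0],"roll":0,"gripper":1},{"offset":[-0.7,-3.4,0],"roll":0,"gripper":1},{"offset":[-0.7,-3.4,0],"roll":0,"gripper":1},{"offset":[-0.7,-3.4,0],"roll":0,"gripper":1},{"offset":[-0.7,-3.4,0],"roll":0,"gripper":1},{"offset":[-0.7,-3.4,0],"roll":0,"gripper":1},{"offset":[-0.7,-3.4,0],"roll":0,"gripper":1},{"offset":[-0.7,-3.4,0],"roll":0,"gripper":1},{"offset":[-0.7,-3.4,0],"roll":0,"gripper":1},{"offset":[-0.7,-3.4,0],"roll":0,"gripper":1},{"offset":[0,0,0],"roll":0,"gripper":1},{"offset":[0,0,0],"roll":0,"gripper":1},{"offset":[0,0,0],"roll":0,"gripper":1}]}'
python3 - <<'E'
from h import *
im=[]
for n in("scene","top"):
    c=get(n);P=cloud(c);H=hsv(c).astype(int);w=(.629,-.0645); d=np.hypot(P[...,0]-w[0],P[...,1]-w[1])
    def f(m,z,R=circ):
        g=big(m); return R(plane(c,g,z)) if g is not None else None
    print(n,"covertop",f((d<.05)&(P[...,2]>.08),.087))
    print("lip",f((d<.05)&(P[...,2]>.035)&(P[...,2]<.057),.051))
    print("pad",f((H[...,1]<100)&(H[...,2]>120)&(d<.06)&(P[...,2]<.01),.003))
    for p,z in zip([(.451,.123),(.446,-.119)],(.014,.022)):
        dd=np.hypot(P[...,0]-p[0],P[...,1]-p[1]); print("byst",f((dd<.04)&(P[...,2]>z-.005)&(P[...,2]<.03),z,lambda q:cv2.minEnclosingCircle((q*1000).astype(np.float32))[0]))
    u=px(c,[*w,.04]).astype(int)
    im.append(cv2.resize(c["frame"][u[1]-75:u[1]+75,u[0]-75:u[0]+75],(400,400),interpolation=cv2.INTER_CUBIC))
cv2.imwrite("pics/f.png",np.hstack(im))
E
```

```text
time_s: 40.9
tcp_pos: [0.4248, -0.4864, 0.208]
orientation: [0.0, 0.544, 0.839, 0.0]
force: [0.3, -1.2, -0.1]
grip_width: 0.0857
grasp_force: 0.0
scene covertop (array([ 0.6328, -0.0673]), np.float64(0.0251))
lip (array([ 0.6339, -0.0706]), np.float64(0.0297))
pad (array([ 0.6314, -0.066 ]), np.float64(0.0467))
byst (453.73797607421875, 122.70411682128906)
byst (448.0497131347656, -121.63176727294922)
top covertop (array([ 0.6265, -0.0648]), np.float64(0.0242))
lip (array([ 0.6241, -0.0643]), np.float64(0.029))
pad (array([ 0.6266, -0.0637]), np.float64(0.045))
byst (448.7287292480469, 123.60350799560547)
byst (442.7891540527344, -118.34207916259766)
```

View pics/f.png

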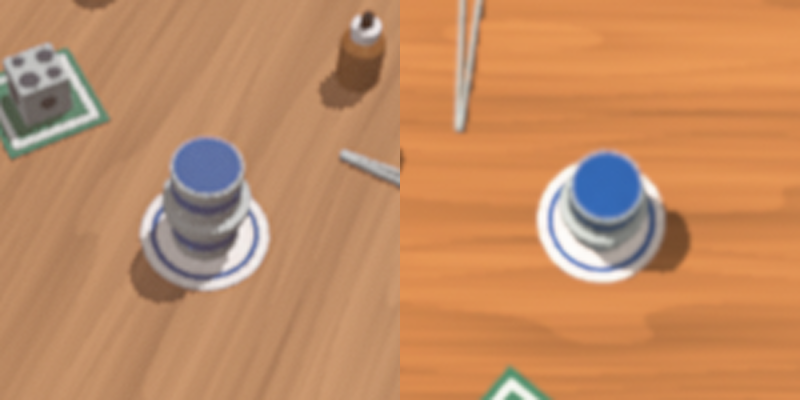

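Both views show the cover level on the pot with the lips aligned ((207,210) and (603,215)) and the stack inside the blue circle. The dish and rouge measure where they started, so I'm handing in.

```bash
python3 -c "
from rig import r
print(r.hand_in())"
```

```text
the job is handed in; nothing more can be done
None
```

I handed the job in at about 41 s: the bottle, block and pot of rings stand on their places, the cover sits flat and centred on the pot, and the last camera checks showed the dish, polish bar and tweezers where they started.

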